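# Catch the falling pill-box cover and close it softly

### The arm

A 6-joint arm with a two-finger parallel gripper is mounted at the origin on the work surface. World frame = base frame: x ahead of the robot, y to its left, z up, the work surface at z = 0. Lengths are in m, angles in rad, forces in N, time in s.
With the tool pointing down it reaches from about 0.375 to 0.925 m from the base axis. Payload 5.7 kg.
Tool frame: the origin (TCP) lies midway between the tips of the shut fingers; the grasp point (between the pads) lies behind it (robot.hold_point_z is the z of the grasp point in the tool frame, in m); z points along the fingers, y is the line along which they close (so a half turn about z gives the same grasp; the last joint's range is limited). The gripper opens to 88 mm and grips with 3 to 60 N. Pads are 20 mm wide; open, the fingers measure 115 mm over their backs; the gripper's body (75 mm by 178 mm) begins 61 mm behind the grasp point.
Start: joints at [1.056, 0.359, 1.51, -0, 1.272, -0.115], TCP at [0.234, 0.553, 0.223] pointing down, gripper open.
Joint ranges: [-2.97, 2.97], [-1.01, 2.36], [0.21, 2.38], [-0.96, 4.11], [0.2, 2.71], [-2.98, 2.98]. Speed limits (rad/s): [2.39, 2.39, 3.14, 3.14, 3.14, 3.14].

### API

Orientations are given as a rotation vector (axis times angle).
In Python, from plant import readout, snapshot, robot gives the robot as it stands. The module is installed in compiled form; this text tells all that it offers.
- The arm moves only by the tool apply_moves, never from a script. Its argument "commands" is a list of rows, each a list of 7 numbers: the shift along the tool's x, y, z in cm, then the turn, a rotation vector about the tool's x, y, z in rad, then the opening, from 0 (shut) to 1 (fully open). A call has 1 to 20 rows; each row shifts and turns the commanded pose from where the row before left it, along the tool's axes as they then stand; what a row does not reach is not made up. A row lasts 1/12 s, in which the tool goes at most 41.7 mm and 7.16 degrees, less where a joint would pass 70% of its speed; a pose out of reach is approached as far as the arm can. A call with a gripper value outside its range is refused whole. The fingers move at their own pace and stop on an object; "newtons" is the grip in N (left out, the last holds). Time passes only in rows, so rows that do not move let the fingers close. It gives the time, the measured TCP pose, the force, the opening and the grip force at its end, in the units of the state.
- readout.get_state(): the state, without advancing time (a new reading comes with each control period).
- snapshot(name): name is "scene" or "side" or "wrist"; returns a dict with "img" (420x560x3 uint8, red, green, blue), "camera_matrix" (3x3 intrinsics, pixels), "rvec" (rotation vector, rad) and "tvec" (3), from world to camera coordinates, as OpenCV has them. Camera axes: x right, y down, z forward; pixel columns grow to the right and rows downward; lengths in m; the calibration is good to about 2 mm. A picture is of the moment at which its call begins. There is no depth.
- robot.close_job(): hands the job in; it is judged then, once.
The state is a dict: "time_s": time; "joint_pos": joint angles; "dq": joint speeds; "joint_efforts": joint torques, N m; "position": TCP position; "orientation": TCP orientation; "contact_force": force on the tool from outside, world axes, zero at the start; "moment": the same for the moment, N m; "width": finger opening in m; "grip_force": force on a finger pad.
Only numpy, scipy, OpenCV 4.12 (cv2) and the standard library are available. Lean on these libraries where they do the work, as an engineer would, in place of code of your own. Each camera call takes 0.05 s, during which the arm holds its last target. There are 200 camera calls.

### The job

The cover of the yellow pill box on the green stand is propped open on a little red stick: push the stick sideways out from under the cover, away from the box, and catch the dropping cover on the back of a finger held under it, while it is still well open. Then lower the cover on that finger until it is fully shut, without letting it clap down on the box, and take the hand away. Only touch and push: grasp and pick up nothing, do not raise the cover much above where it was propped, press on it only lightly, and leave everything else where it stands.

Things in the scene. Friction and masses are not known exactly. Their poses are not given: they have to be found in the camera images.
- pillbox: Yellow open-topped pill box, 110 mm (x) by 150 mm (y) by 50 mm high, fixed on the seat of the stand; origin at the centre of its underside, z up; its -x side is the front, towards the robot. Its rim is 50 mm above the origin. The cover is hinged on the rear rim; the prop stands outside its +y (left) wall.
- cover (a joint): Hinge of the see-through yellow cover, rad: 0 = shut, level on the rim; grows as the front edge rises; about 0.62 when resting on the prop; stop at 1.4. Its axis runs along the box's y through point cover_hinge. Lightly damped: let go, the cover (about 0.12 kg) falls at 1.5 to 2 rad/s and claps shut; it does not stay up by itself. About 0.6 N at the lip carries it.
- cover_hinge (a point): Point on the hinge axis at the middle of the rear rim: 55 mm behind (+x) and 50 mm above the pill box's origin. The cover's underside plane passes through it.
- cover_lip (a point): Middle (box y = 0) of the lower front edge of the cover, on its underside, 142 mm from the hinge; moves with the cover. The cover is a flat plate 6 mm thick, from 79 mm on the box's -y side to 90 mm on its +y side; shut, it overhangs the front wall by 32 mm along its whole width (the lip).
- prop (a joint): Hinge of the red prop stick, rad: near 0 = standing, leaning 0.12 rad in towards the box against a stop, its top under the cover's +y overhang; grows as the stick is pushed outwards, to the box's +y. Past about 0.25 it slips out from under the cover and falls by its own weight to its stop at 1.8, lying out to the side below rim height, clear of the closing cover. Well under 1 N moves it.
- prop_top (a point): Centre of the round top of the prop stick, a bar 8 mm thick and 80 mm long from its pivot; standing, it lies 105 mm in front of the hinge line, 75 mm to the box's +y of its middle and 70 mm above the rim.
- prop_pivot (a point): Pivot of the prop stick, marked by a red boss: 50 mm in front of (-x) the box's origin, 85 mm to its +y, 40 mm above it.
- stand: Two low green plastic stools stacked, 360 mm (x) by 440 mm (y), fixed; origin on the bed platform under its centre; flat seat 115 mm above it.
- lota: Steel lota with its lid on, 90 mm across, 114 mm high, loose on the rear of the stand; origin under its centre. Leave alone.
- parrot: Ceramic parrot figurine, 56 mm across, 86 mm high, loose on the rear of the stand; origin under its centre. Leave alone.
- mirror: Small wooden standing mirror, 85 mm wide, 105 mm high, loose on the rear of the stand; origin under its foot. Leave alone.
- clip: Chrome bulldog clip lying on the stand to the right (-y) of the pill box, about 50 by 36 by 21 mm high; origin under its body. Leave alone.
- tumbler: Steel tumbler, 72 mm across, 85 mm high, on the platform left of the stand; origin under its centre. Leave alone.
- torch: Blue torch lying on the platform right of the stand, 145 mm long; origin at its underside near its middle. Leave alone.
- spectacle_case: Brown spectacle case, 155 by 60 by 36 mm, on the platform right of the stand; origin under its centre. Leave alone.

How it is judged:
On the way, in this order (a step that is already met when the one before it is completed fails the run):
1. the prop is out and the cover rests on a finger while still well open (value of joint prop above 0.5 rad and value of joint cover above 0.35 rad and contact force between cover and the fingers above 0.1 N), for 0.2 s.
2. the cover is nearly shut, still borne on the finger (value of joint cover between 0.04 and 0.25 rad and contact force between cover and the fingers above 0.1 N), for 0.1 s.
At the end, for the whole second after the job is handed in: The cover is shut to within 0.03 rad (4 mm at the lip) and at rest, and the prop stick lies swung out by more than 1.2 rad (value of joint cover below 0.03 rad and velocity of joint cover below 0.1 rad/s and value of joint prop above 1.2 rad); the robot touches nothing.
It fails at once if the cover claps shut: faster than 1.0 rad/s within 0.1 rad of the rim (value of joint cover below 0.1 rad and velocity of joint cover below -1 rad/s).
It fails at once if the cover is lifted wide open (beyond 0.9 rad) (value of joint cover above 0.9 rad).
It fails at once if the fingers press on the cover with more than 15 N (contact force between cover and the fingers above 15 N).
It fails at once if another object is lifted or shoved more than 25 mm (distance of any of lota, parrot, mirror, clip, tumbler, torch, spectacle_case from where it was at the start of the episode above 0.025 m).
It fails at once if something is knocked over (angle between any of lota, parrot, mirror, clip, tumbler, torch, spectacle_case's own z axis and vertical above 0.5 rad).
It also fails if it takes over 43 s, if anything falls off the work surface, if the arm or the gripper's body presses on something with over 40 N, if the wrist force passes 120 N, or if a joint passes its speed limit or range.

## Working session

There is one attempt and no reset: what is moved stays moved. The work goes in short steps, Python scripts to look and compute and a tool call to move; the robot and the scene stay as the last step left them, time stands still between calls to the robot, and variables do not carry over. Pictures are saved under pics/ and viewed, at most 10 in all, crops included, and the job is handed in when it is done.

Besides the shell and the picture viewer there is one more tool, called in YAML: its name, and indented under it one key for each argument. apply_moves: Moves the arm, as the interface text tells. Its arguments: {"type":"object","properties":{"commands":{"type":"array"},"newtons":{"type":"number"}},"required":["commands"]}

```bash
mkdir -p pics; python3 - <<'E'
from plant import readout, snapshot, robot
import cv2, numpy as np, pickle
s=readout.get_state(); print({k:np.round(v,3) for k,v in s.items()}, robot.hold_point_z)
d={n:snapshot(n) for n in("scene","side")}
pickle.dump(d,open("d.pkl","wb"))
for n in d:
    cv2.imwrite(f"pics/{n}.png",cv2.resize(d[n]["img"][:,:,::-1],(784,588)))
    R=cv2.Rodrigues(d[n]["rvec"])[0]; print(n,-R.T@d[n]["tvec"].ravel())
E
```

```text
{'time_s': np.float64(0.0), 'joint_pos': array([ 1.056,  0.359,  1.511,  0.   ,  1.272, -0.115]), 'dq': array([ 0.001,  0.001,  0.001, -0.001,  0.001,  0.001]), 'joint_efforts': array([-1.0000e-03, -5.1539e+01, -2.7073e+01,  6.7000e-02,  3.5000e-02,
       -0.0000e+00]), 'position': array([0.233, 0.552, 0.222]), 'orientation': array([-6.240e-01, -3.078e+00,  3.000e-03]), 'contact_force': array([-1.048,  0.899, -0.816]), 'moment': array([-0.043, -0.024,  0.035]), 'grip_force': np.float64(0.0), 'width': np.float64(0.088)} -0.0187
scene [ 1.45508251 -0.06759233  1.24825051]
side [ 0.54700296 -0.88599275  0.82404194]
```

View pics/scene.png

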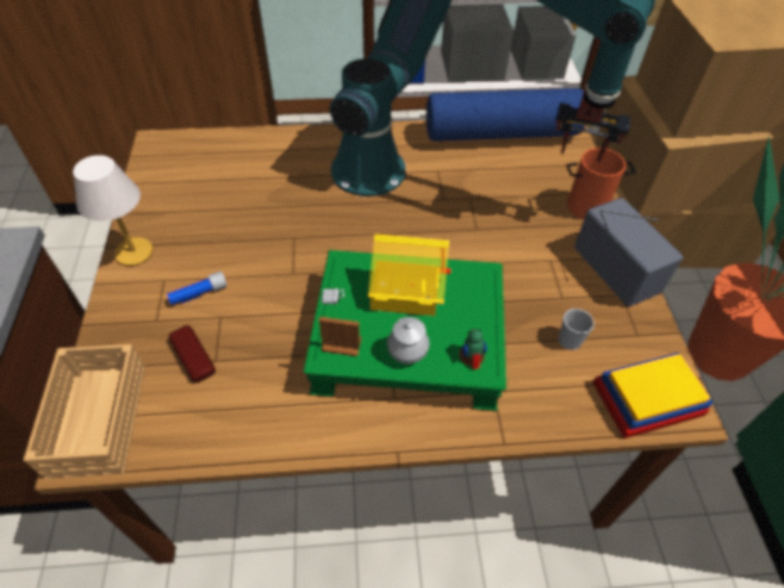

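View pics/side.png

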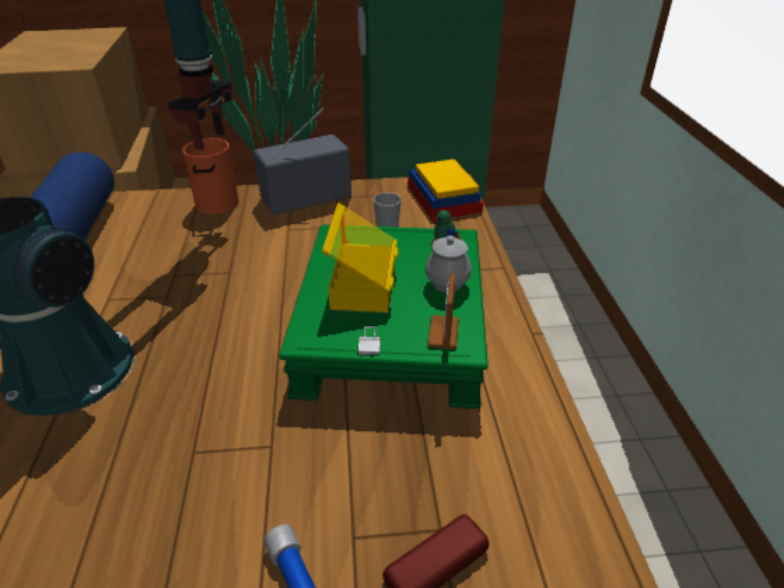

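Scene view: the cover lip is at about (375,236)–(449,241), with the prop at (446,271). Side view: the box is at (365,275), with the cover lip corners near (326,262) and (340,206). I'll enlarge both.

```bash
python3 - <<'E'
import cv2, numpy as np, pickle
d=pickle.load(open("d.pkl","rb"))
a=d["scene"]["img"][155:290,215:370]; b=d["side"]["img"][135:270,200:355]
im=np.hstack([cv2.resize(x[:,:,::-1],None,fx=2.58,fy=2.58*1.0,interpolation=cv2.INTER_CUBIC) for x in(a,b)])
im=np.vstack([cv2.resize(a[:,:,::-1],(400,348),interpolation=3),]) if 0 else im
cv2.imwrite("pics/crop.png",im); print(im.shape)
E
```

```text
(348, 800, 3)
```

View pics/crop.png

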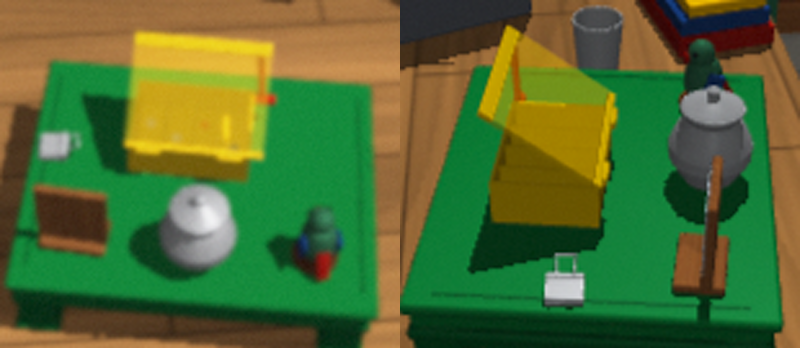

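The crop shows the lip corners at scene-crop (135,33) and (273,43), and side-crop (485,114) and (514,30). The box foot is at side-crop (490,221) and (600,227), and scene-crop (132,170) and (247,181). The prop boss is at (266,99).

```bash
cat > h.py <<'E'
import cv2, numpy as np
def ray(c,px):
    R=cv2.Rodrigues(c["rvec"])[0]; p=cv2.undistortPoints(np.array([[px]],float),c["camera_matrix"],None)[0,0]
    return -R.T@np.ravel(c["tvec"]), R.T@np.array([*p,1])
def plane(c,px,z):
    o,v=ray(c,px); return o+v*(z-o[2])/v[2]
def tri(c1,p1,c2,p2):
    o,v=ray(c1,p1);q,w=ray(c2,p2)
    t=np.linalg.lstsq(np.c_[v,-w],q-o,rcond=None)[0]; a,b=o+v*t[0],q+w*t[1]
    return (a+b)/2,np.linalg.norm(a-b)
def proj(c,P): return cv2.projectPoints(np.array([P],float),c["rvec"],c["tvec"],c["camera_matrix"],None)[0][0,0]
E
python3 - <<'E'
from h import *
import pickle
d=pickle.load(open("d.pkl","rb")); S,T=d["scene"],d["side"]
fs=lambda u,v:(215+u/2.58-.3,155+v/2.58-.3); ft=lambda u,v:(200+(u-400)/2.58-.3,135+v/2.58-.3)
np.set_printoptions(precision=4,suppress=True)
print("lip -y",tri(S,fs(135,33),T,ft(488,115)),"lip +y",tri(S,fs(273,43),T,ft(515,31)))
for z in(.115,.12):
  print(z,"side foot front/rear -y",plane(T,ft(490,221),z),plane(T,ft(600,227),z))
  print("scene rear foot",plane(S,fs(132,170),z),plane(S,fs(247,181),z))
print("boss",plane(S,fs(266,99),.155))
print("stand near corners seat: scene",plane(S,fs(12,286),.115),plane(S,fs(376,312),.115),plane(S,fs(52,64),.115),plane(S,fs(370,86),.115),"side",plane(T,ft(776,320),.115))
print("stand tri rear -y",tri(S,fs(12,286),T,ft(776,320)))
print("tumbler foot", plane(S,(575/1.4,345/1.4),0))
E
```

```text
lip -y (array([ 0.5178, -0.0142,  0.2527]), np.float64(0.007798333239570349)) lip +y (array([0.5469, 0.1519, 0.2507]), np.float64(0.013076641857532913))
0.115 side foot front/rear -y [ 0.5135 -0.0075  0.115 ] [ 0.6248 -0.0284  0.115 ]
scene rear foot [ 0.6201 -0.0238  0.115 ] [0.6471 0.1197 0.115 ]
0.12 side foot front/rear -y [ 0.5138 -0.0137  0.12  ] [ 0.6242 -0.0345  0.12  ]
scene rear foot [ 0.6238 -0.024   0.12  ] [0.6507 0.1189 0.12  ]
boss [0.5478 0.154  0.155 ]
stand near corners seat: scene [ 0.7789 -0.1743  0.115 ] [0.8433 0.2456 0.115 ] [ 0.4333 -0.1216  0.115 ] [0.5011 0.3058 0.115 ] side [ 0.7729 -0.1783  0.115 ]
stand tri rear -y (array([ 0.7751, -0.1742,  0.11  ]), np.float64(0.0018560522148558711))
tumbler foot [0.6805 0.4746 0.    ]
```

```bash
cat >> h.py <<'E'
from scipy.spatial.transform import Rotation as Ro
yaw=-.175; O=np.array([.582,.058,.115]); B=Ro.from_euler('z',yaw).as_matrix()
def w(x,y,zr): return O+B@np.array([x,y,50+zr])/1000   # box mm, z above rim
def tb(P): return (B.T@(np.array(P)-O))*1000-[0,0,50]
def want(psi,p,flip=1):
    z=np.array([np.cos(p)*np.cos(psi),np.cos(p)*np.sin(psi),-np.sin(p)]); y=flip*np.array([-np.sin(psi),np.cos(psi),0])
    return np.c_[np.cross(y,z),y,z]
E
python3 - <<'E'
from h import *
from plant import readout
np.set_printoptions(precision=4,suppress=True)
s=readout.get_state(); R=Ro.from_rotvec(s["orientation"]).as_matrix(); print(R)
P=w(-140,42,65); print(P, "shift cm tool",R.T@(P-s["position"])*100)
for f in(1,-1):
  for psi in(-.175,0): print(f,psi,Ro.from_matrix(R.T@want(psi,.785,f)).as_rotvec())
E
```

```text
[[-0.9211  0.3892 -0.0008]
 [ 0.3892  0.9211 -0.0015]
 [ 0.0002 -0.0017 -1.    ]]
[0.4515 0.1237 0.23  ] shift cm tool [-36.7741 -30.9689  -0.765 ]
1 -0.175 [-0.0899 -0.7828 -0.2124]
1 0 [-0.1586 -0.7756 -0.3783]
-1 -0.175 [-1.123   0.129   2.7082]
-1 0 [-1.0592  0.2166  2.5539]
```

apply_moves:
  commands:
    - [0, 0, -2, 0, 0, 0, 0]
    - [0, 0, -2, 0, 0, 0, 0]
    - [-2.63, -2.21, 0, 0, 0, 0, 0]
    - [-2.63, -2.21, 0, 0, 0, 0, 0]
    - [-2.63, -2.21, 0, 0, 0, 0, 0]
    - [-2.63, -2.21, 0, 0, 0, 0, 0]
    - [-2.63, -2.21, 0, 0, 0, 0, 0]
    - [-2.63, -2.21, 0, 0, 0, 0, 0]
    - [-2.63, -2.21, 0, 0, 0, 0, 0]
    - [-2.63, -2.21, 0, 0, 0, 0, 0]
    - [-2.63, -2.21, 0, 0, 0, 0, 0]
    - [-2.63, -2.21, 0, 0, 0, 0, 0]
    - [-2.63, -2.21, 0, 0, 0, 0, 0]
    - [-2.63, -2.21, 0, 0, 0, 0, 0]
    - [-2.63, -2.21, 0, 0, 0, 0, 0]
    - [-2.63, -2.21, 0, 0, 0, 0, 0]

```text
time_s: 1.43
position: [0.4524, 0.1227, 0.2624]
orientation: [-0.624, -3.079, 0.0]
contact_force: [-0.4, 0.2, 1.0]
width: 0.0006
grip_force: 0.0
```

apply_moves:
  commands:
    - [0, 0, 0, -0.011, -0.098, -0.027, 0]
    - [0, 0, 0, -0.011, -0.098, -0.027, 0]
    - [0, 0, 0, -0.011, -0.098, -0.027, 0]
    - [0, 0, 0, -0.011, -0.098, -0.027, 0]
    - [0, 0, 0, -0.011, -0.098, -0.027, 0]
    - [0, 0, 0, -0.011, -0.098, -0.027, 0]
    - [0, 0, 0, -0.011, -0.098, -0.027, 0]
    - [0, 0, 0, -0.011, -0.098, -0.027, 0]
    - [0, 0, 0, 0, 0, 0, 0]
    - [0, 0, 0, 0, 0, 0, 0]

```text
time_s: 2.27
position: [0.4517, 0.1209, 0.2634]
orientation: [0.227, 2.397, -0.092]
contact_force: [0.0, 1.1, 0.2]
width: 0.0008
grip_force: 0.0
```

```bash
cat > look.py <<'E'
import sys
from h import *
from plant import readout, snapshot
np.set_printoptions(precision=3,suppress=True)
s=readout.get_state(); R=Ro.from_rotvec(s["orientation"]).as_matrix()
print(s["time_s"],s["joint_pos"],"TCP",s["position"],"box",tb(s["position"]),"zaxis",B.T@R[:,2],"y",B.T@R[:,1],"F",s["contact_force"],s["width"])
if len(sys.argv)>1:
    c=snapshot("side"); v=snapshot("wrist"); q=snapshot("scene")
    im=np.hstack([cv2.resize(c["img"][115:265,185:335],(400,400),interpolation=3),cv2.resize(q["img"][140:240,240:340],(400,400),interpolation=3)])
    cv2.imwrite(f"pics/{sys.argv[1]}.png",im[:,:,::-1]); cv2.imwrite(f"pics/{sys.argv[1]}_w.png",v["img"][:,:,::-1])
    import pickle; pickle.dump((c,v,q),open(f"{sys.argv[1]}.pkl","wb"))
E
python3 look.py a
```

```text
2.2667 [ 0.439 -0.081  2.226 -0.88   0.541 -0.275] TCP [0.452 0.121 0.263] box [-139.291   39.293   98.428] zaxis [ 0.671 -0.012 -0.741] y [ 0.015  1.    -0.003] F [0.043 1.083 0.228] 0.0008029523700270308
```

View pics/a.png

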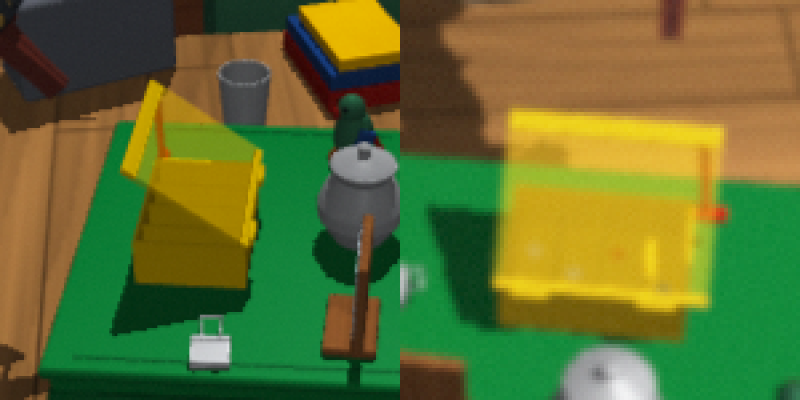

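View pics/a_w.png

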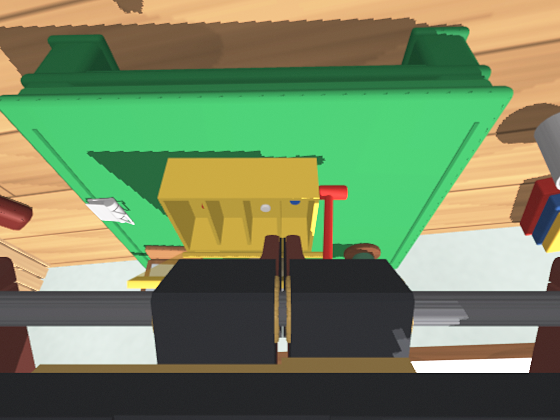

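The wrist view shows the box's front wall foot at (168,157)–(318,157), the stick along u≈328 from the boss at (338,192), and the shut fingertips at (282,245), inboard of the stick. Checking the box pose with these.

```bash
python3 - <<'E'
from h import *
import pickle
np.set_printoptions(precision=3,suppress=True)
c,v,q=pickle.load(open("a.pkl","rb"))
for n,px,z in(("foot-y",(168,157),.115),("foot+y",(318,157),.115),("rim-y",(158,198),.165),("rim+y",(318,200),.165),("boss",(328,192),.155)):
    P=plane(v,px,z); print(n,P,tb(P))
def sp(u,vv): return (240+(u-400)/4-.4,140+vv/4-.4)
P,e=tri(v,(340,192),q,sp(722,213)); print("boss tri",P,tb(P),e)
for n,P in(("proptop",w(-50,75,70)),("pivot",w(-50,85,-10)),("TCP",None)):
    if P is not None: print(n,"wrist px",proj(v,P))
print("lip corners wrist", proj(v,w(-60.6,-79,82.5)),proj(v,w(-60.6,90,82.5)))
print("lip corners side crop",*[((proj(c,w(-60.6,y,82.5))-[185,115]+.4)*400/150) for y in(-79,90)])
print("lip corners scene crop",*[((proj(q,w(-60.6,y,82.5))-[240,140]+.4)*4+[400,0]) for y in(-79,90)])
o,_=ray(v,(0,0));print("cam",tb(o))
E
```

```text
foot-y [ 0.516 -0.007  0.115] [-53.86  -75.855 -50.   ]
foot+y [0.544 0.142 0.115] [-51.69  75.7  -50.  ]
rim-y [ 0.517 -0.007  0.165] [-52.359 -75.685   0.   ]
rim+y [0.548 0.138 0.165] [-47.111  73.041   0.   ]
boss [0.551 0.148 0.155] [-46.094  83.254 -10.   ]
boss tri [0.55  0.16  0.158] [-49.571  94.967  -7.207] 0.0020117634954061893
proptop wrist px [325.927 268.557]
pivot wrist px [330.274 189.499]
lip corners wrist [126.836 279.2  ] [348.33  278.194]
lip corners side crop [118.449 171.704] [146.202  81.641]
lip corners scene crop [513.483 111.914] [725.389 129.079]
cam [-293.728   43.721  175.449]
```

apply_moves:
  commands:
    - [0.82, 0.08, 0.91, 0, 0, 0, 0]
    - [0.82, 0.08, 0.91, 0, 0, 0, 0]
    - [0.82, 0.08, 0.91, 0, 0, 0, 0]
    - [0.82, 0.08, 0.91, 0, 0, 0, 0]
    - [-0.68, 0, 0.62, 0, 0, 0, 0]
    - [-0.68, 0, 0.62, 0, 0, 0, 0]
    - [-0.68, 0, 0.62, 0, 0, 0, 0]
    - [-0.68, 0, 0.62, 0, 0, 0, 0]
    - [-0.68, 0, 0.62, 0, 0, 0, 0]
    - [-0.68, 0, 0.62, 0, 0, 0, 0]
    - [-0.68, 0, 0.62, 0, 0, 0, 0]
    - [-0.68, 0, 0.62, 0, 0, 0, 0]
    - [0, 0, 0, 0, 0, 0, 0]
    - [0, 0, 0, 0, 0, 0, 0]

```text
time_s: 3.58
position: [0.5267, 0.1074, 0.2291]
orientation: [0.231, 2.42, -0.082]
contact_force: [-1.2, 0.3, 0.1]
width: 0.0004
grip_force: 0.0
```

```bash
sed -i 's/yaw=-.175; O=np.array(\[.582/yaw=-.185; O=np.array([.584/' h.py; python3 look.py b
```

```text
3.5833 [ 0.282  0.073  2.172 -0.913  0.381 -0.325] TCP [0.527 0.107 0.229] box [-65.383  37.976  64.06 ] zaxis [ 0.653 -0.    -0.757] y [0.004 1.    0.003] F [-1.154  0.345  0.113] 0.00041433536763128695
```

View pics/b.png

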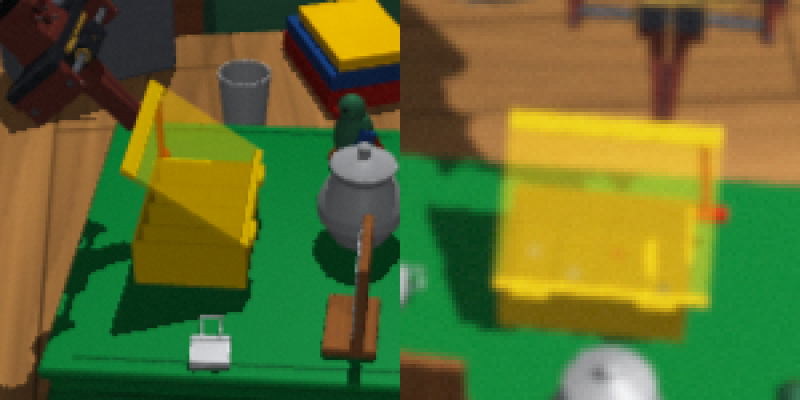

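View pics/b_w.png

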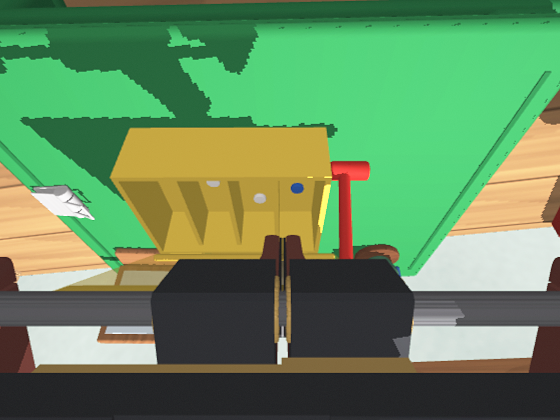

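The finger is pointed under the lip, inboard of the stick (stick at u≈345, fingers at u≈282, wrist view), and nothing is touched yet. Slide in along the finger.

apply_moves:
  commands:
    - [0.2, 0.07, 0.36, 0, 0, 0, 0]
    - [0.1, 0.07, 0.36, 0, 0, 0, 0]
    - [0, 0.07, 0.36, 0, 0, 0, 0]
    - [-0.1, 0.07, 0.36, 0, 0, 0, 0]
    - [-0.2, 0.07, 0.36, 0, 0, 0, 0]
    - [-0.1, 0.07, 0.36, 0, 0, 0, 0]
    - [0, 0, 0, 0, 0, 0, 0]
    - [0, 0, 0, 0, 0, 0, 0]

```text
time_s: 4.4
position: [0.5423, 0.1085, 0.2161]
orientation: [0.23, 2.425, -0.08]
contact_force: [-0.1, 0.0, 0.1]
width: 0.0005
grip_force: 0.0
```

```bash
python3 look.py c
```

```text
4.4 [ 0.269  0.119  2.16  -0.963  0.353 -0.279] TCP [0.542 0.109 0.216] box [-50.252  42.015  51.108] zaxis [ 0.65   0.001 -0.76 ] y [0.003 1.    0.004] F [-0.109  0.02   0.056] 0.00048491853203625065
```

View pics/c.png

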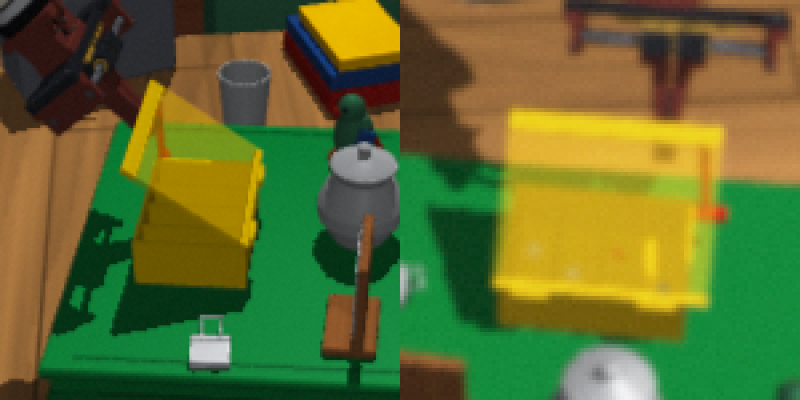

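q3 is at its limit, so I'll yaw the hand +0.3 to relieve it before pushing.

apply_moves:
  commands:
    - [0, 0, 0, -0.049, 0, -0.057, 0]
    - [0, 0, 0, -0.049, 0, -0.057, 0]
    - [0, 0, 0, -0.049, 0, -0.057, 0]
    - [0, 0, 0.1, -0.049, 0, -0.057, 0]
    - [0, 0, 0.2, 0, 0, 0, 0]
    - [0, 0, 0.2, 0, 0, 0, 0]
    - [0, 0, 0, 0, 0, 0, 0]

```text
time_s: 5.13
position: [0.5417, 0.1095, 0.2124]
orientation: [0.013, 2.453, -0.001]
contact_force: [0.1, -0.3, -0.6]
width: 0.0003
grip_force: 0.0
```

```bash
python3 look.py
```

```text
5.1333 [ 0.137  0.093  2.189 -0.48   0.198 -0.983] TCP [0.542 0.109 0.212] box [-51.072  42.822  47.392] zaxis [ 0.625  0.113 -0.772] y [-0.174  0.985  0.003] F [ 0.111 -0.342 -0.559] 0.00033749683197363463
```

apply_moves:
  commands:
    - [0.26, 0, 0.31, 0, 0, 0, 0]
    - [0.26, 0, 0.31, 0, 0, 0, 0]
    - [0.26, 0, 0.31, 0, 0.04, 0, 0]
    - [0, 0, 0, 0, 0.06, 0, 0]
    - [0, 0, 0, 0, 0.06, 0, 0]
    - [0, 0, 0, 0, 0.04, 0, 0]
    - [0, 0, 0, 0, 0, 0, 0]
    - [0, 0, 0, 0, 0, 0, 0]

```text
time_s: 5.8
position: [0.5419, 0.1108, 0.2037]
orientation: [0.015, 2.657, -0.004]
contact_force: [-1.1, 0.4, 0.1]
width: 0.0003
grip_force: 0.2
```

```bash
python3 look.py
```

```text
5.8 [ 0.119  0.122  2.03  -0.125  0.511 -1.346] TCP [0.542 0.111 0.204] box [-51.116  44.197  38.663] zaxis [ 0.459  0.08  -0.885] y [-0.173  0.985 -0.   ] F [-1.145  0.449  0.053] 0.0002951133614090062
```

apply_moves:
  commands:
    - [-0.046, 0.296, 0.024, 0, 0, 0, 0]
    - [-0.046, 0.296, 0.024, 0, 0, 0, 0]
    - [-0.046, 0.296, 0.024, 0, 0, 0, 0]
    - [-0.046, 0.296, 0.024, 0, 0, 0, 0]
    - [-0.046, 0.296, 0.024, 0, 0, 0, 0]
    - [-0.046, 0.296, 0.024, 0, 0, 0, 0]
    - [-0.046, 0.296, 0.024, 0, 0, 0, 0]
    - [-0.046, 0.296, 0.024, 0, 0, 0, 0]
    - [0, 0, 0, 0, 0, 0, 0]

```text
time_s: 6.55
position: [0.5461, 0.1352, 0.2038]
orientation: [0.014, 2.658, -0.002]
contact_force: [-1.4, 0.4, -0.2]
width: 0.0007
grip_force: 0.3
```

```bash
cat > red.py <<'E'
from h import *
from plant import snapshot, readout
np.set_printoptions(precision=3,suppress=True)
v=snapshot("wrist"); q=snapshot("scene")
def mask(i): 
    i=i["img"].astype(int); return (i[:,:,0]>120)&(i[:,:,1]<.4*i[:,:,0])&(i[:,:,2]<.4*i[:,:,0])
m=mask(v); m[260:]=0; m=m.astype(np.uint8)
n,l,st,ce=cv2.connectedComponentsWithStats(m)
print("wrist red",[(st[k].tolist()) for k in range(1,n) if st[k][4]>60])
print("expected px pivot",proj(v,w(-50,85,-10)))
for a in(0,.25,.5,1.0,1.8):
    t=a-.12; print(a,"top px",proj(v,w(-50,85+80*np.sin(t),-10+80*np.cos(t))))
i=v["img"].astype(int)
E
python3 look.py; python3 red.py
```

```text
6.55 [ 0.179  0.139  2.008 -0.174  0.525 -1.251] TCP [0.546 0.135 0.204] box [-51.504  68.913  38.793] zaxis [ 0.458  0.082 -0.885] y [-0.174  0.985  0.001] F [-1.362  0.438 -0.168] 0.0006514955312585882
wrist red [[287, 189, 41, 70, 1329], [519, 251, 37, 9, 238]]
expected px pivot [304.494 199.727]
0 top px [293.273 306.381]
0.25 top px [334.555 310.212]
0.5 top px [371.178 304.722]
1.0 top px [417.184 273.214]
1.8 top px [414.428 206.896]
```

```bash
cat >> red.py <<'E'
for r in range(190,262,8):
    u=np.where(mask(v)[r,200:500])[0]+200; print(r,(u.min(),u.max(),len(u)) if len(u) else None, end="; ")
E
cat > vw.py <<'E'
import sys; from plant import snapshot; import cv2,numpy as np
v=snapshot("wrist")["img"]; s=snapshot("side")["img"]
cv2.imwrite("pics/%s.png"%sys.argv[1],np.hstack([cv2.resize(v[140:340,180:430],(500,400),interpolation=3),cv2.resize(s[135:235,195:270],(300,400),interpolation=3)])[:,:,::-1])
E
python3 red.py|tail -1; python3 vw.py d
```

```text
190 (np.int64(289), np.int64(302), 14); 198 (np.int64(289), np.int64(327), 39); 206 (np.int64(288), np.int64(327), 40); 214 (np.int64(298), np.int64(308), 11); 222 (np.int64(298), np.int64(309), 12); 230 (np.int64(299), np.int64(310), 12); 238 (np.int64(301), np.int64(311), 11); 246 (np.int64(302), np.int64(312), 11); 254 (np.int64(303), np.int64(313), 11);
```

View pics/d.png

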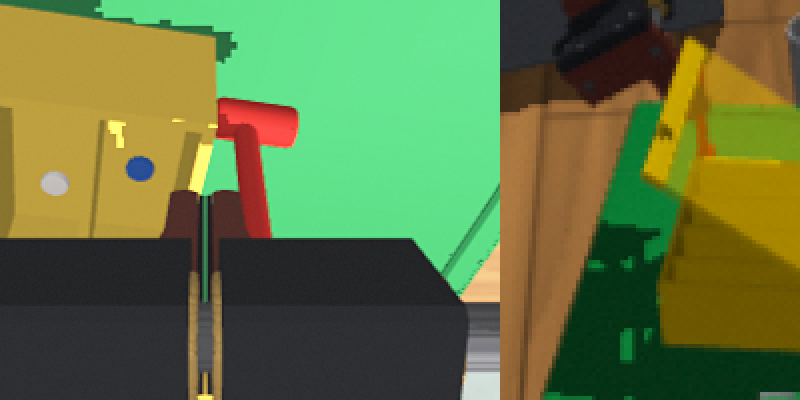

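The wrist view shows the finger touching the stick, which now leans slightly outwards (prop ≈ 0.15). The cover is still up. I'll keep pushing.

apply_moves:
  commands:
    - [-0.046, 0.296, 0.024, 0, 0, 0, 0]
    - [-0.046, 0.296, 0.024, 0, 0, 0, 0]
    - [-0.046, 0.296, 0.024, 0, 0, 0, 0]
    - [-0.046, 0.296, 0.024, 0, 0, 0, 0]
    - [0, 0, 0, 0, 0, 0, 0]
    - [0, 0, 0, 0, 0, 0, 0]

```text
time_s: 7.35
position: [0.5481, 0.1468, 0.2037]
orientation: [0.013, 2.658, -0.002]
contact_force: [0.6, 0.8, -0.4]
width: 0.0005
grip_force: 0.3
```

```bash
python3 look.py; python3 red.py
```

```text
7.35 [ 0.207  0.148  1.996 -0.198  0.532 -1.206] TCP [0.548 0.147 0.204] box [-51.614  80.728  38.739] zaxis [ 0.458  0.082 -0.885] y [-0.174  0.985  0.001] F [ 0.622  0.753 -0.425] 0.0005314881532521337
wrist red [[268, 186, 80, 73, 1385], [511, 251, 41, 9, 254]]
expected px pivot [286.7   197.494]
0 top px [268.153 304.176]
0.25 top px [310.196 308.086]
0.5 top px [348.059 302.641]
1.0 top px [397.146 271.16 ]
1.8 top px [398.525 204.891]
190 (np.int64(270), np.int64(301), 32); 198 (np.int64(269), np.int64(309), 41); 206 (np.int64(270), np.int64(308), 39); 214 (np.int64(293), np.int64(306), 14); 222 (np.int64(301), np.int64(313), 13); 230 (np.int64(310), np.int64(321), 12); 238 (np.int64(318), np.int64(328), 11); 246 (np.int64(327), np.int64(336), 10); 254 (np.int64(335), np.int64(343), 9);
```

apply_moves:
  commands:
    - [0, 0, 0, 0, 0, 0, 0]
    - [0, 0, 0, 0, 0, 0, 0]
    - [0, 0, 0, 0, 0, 0, 0]
    - [0, 0, 0, 0, 0, 0, 0]
    - [0, 0, 0, 0, 0, 0, 0]
    - [0, 0, 0, 0, 0, 0, 0]

```text
time_s: 7.95
position: [0.5481, 0.1464, 0.2038]
orientation: [0.014, 2.658, -0.003]
contact_force: [0.5, 0.9, 0.3]
width: 0.0005
grip_force: 0.3
```

```bash
python3 look.py e; python3 red.py | tail -1; cat > cov.py <<'E'
# cover angle: leftmost bright-yellow pixel (-y lip corner) in the side view against hinge geometry
from h import *
from plant import snapshot
import sys,pickle
np.set_printoptions(precision=2,suppress=True)
def lip(c):
    h=cv2.cvtColor(c["img"],cv2.COLOR_RGB2HSV); m=cv2.inRange(h,(20,170,120),(32,255,255)); m[:,:205]=0; m[:,290:]=0; m[:125]=0; m[260:]=0
    n,l,st,_=cv2.connectedComponentsWithStats(m); k=1+np.argmax(st[1:,4]); ys,xs=np.where(l==k); i=xs.argmin(); return (xs[i],ys[i]),(xs[ys.argmin()],ys.min())
c=snapshot("side")
for n,x in(("a",pickle.load(open("a.pkl","rb"))[0]),("now",c)): print(n,lip(x))
for t in(.65,.62,.55,.5,.4,.3,.2,.1,0): print(t,*[proj(c,w(55-142*np.cos(t),y,142*np.sin(t))) for y in(-79,90)])
E
python3 cov.py
```

```text
7.95 [ 0.207  0.148  1.997 -0.198  0.532 -1.206] TCP [0.548 0.146 0.204] box [-51.598  80.297  38.754] zaxis [ 0.458  0.081 -0.885] y [-0.174  0.985  0.001] F [0.543 0.924 0.285] 0.0005164791611647309
190 (np.int64(271), np.int64(300), 30); 198 (np.int64(270), np.int64(365), 96); 206 (np.int64(270), np.int64(401), 88); 214 None; 222 None; 230 None; 238 None; 246 None; 254 None; a ((np.int64(241), np.int64(180)), (np.int64(244), np.int64(169)))
now ((np.int64(241), np.int64(180)), (np.int64(280), np.int64(171)))
0.65 [230.49 177.67] [241.35 144.02]
0.62 [229.57 178.79] [240.52 145.08]
0.55 [227.62 181.49] [238.73 147.63]
0.5 [226.39 183.49] [237.6  149.52]
0.4 [224.34 187.62] [235.71 153.42]
0.3 [222.86 191.89] [234.31 157.46]
0.2 [221.94 196.25] [233.41 161.58]
0.1 [221.58 200.66] [233.01 165.75]
0 [221.77 205.07] [233.1  169.93]
```

View pics/e.png

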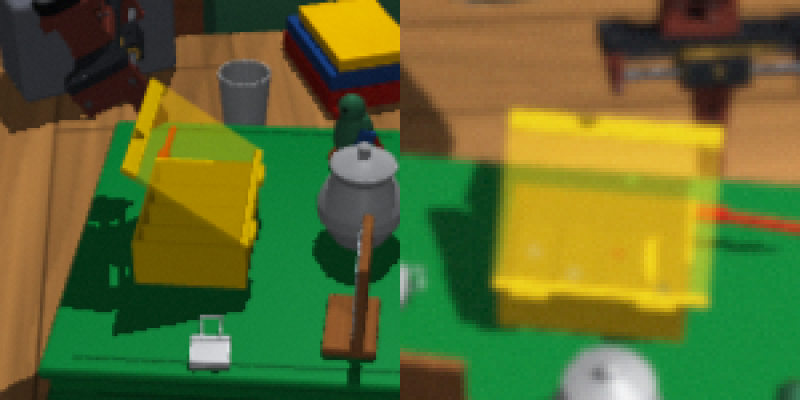

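The prop lies out to the side and the cover rests on the finger, still about 0.6 rad open. I'll lower along the lip's arc.

apply_moves:
  commands:
    - [0.189, -0.027, 0.071, 0, 0, 0, 0]
    - [0.189, -0.027, 0.071, 0, 0, 0, 0]
    - [0.189, -0.027, 0.071, 0, 0, 0, 0]
    - [0.189, -0.027, 0.071, 0, 0, 0, 0]
    - [0.189, -0.027, 0.071, 0, 0, 0, 0]
    - [0.189, -0.027, 0.071, 0, 0, 0, 0]
    - [0.189, -0.027, 0.071, 0, 0, 0, 0]
    - [0.189, -0.027, 0.071, 0, 0, 0, 0]
    - [0.189, -0.027, 0.071, 0, 0, 0, 0]
    - [0.189, -0.027, 0.071, 0, 0, 0, 0]
    - [0, 0, 0, 0, 0, 0, 0]

```text
time_s: 9.17
position: [0.5339, 0.1438, 0.1881]
orientation: [0.014, 2.659, -0.003]
contact_force: [-0.3, -0.4, -0.6]
width: 0.0001
grip_force: 0.3
```

```bash
cat > cov.py <<'E'
from h import *
from plant import snapshot
import pickle
def left(c):
    i=c["img"].astype(int); m=(i[:,:,0]>150)&(i[:,:,1]>110)&(i[:,:,2]<60)&(i[:,:,0]>i[:,:,1]); m[:,:212]=0; m[:,300:]=0; m[:128]=0; m[225:]=0
    m=cv2.morphologyEx(m.astype(np.uint8),cv2.MORPH_OPEN,np.ones((2,2)))
    ys,xs=np.where(m); k=xs<=xs.min()+1; return xs.min(),ys[k].mean(),ys.min(),xs[ys.argmin()]
print("open at start",left(pickle.load(open("a.pkl","rb"))[0]),"on finger",left(pickle.load(open("e.pkl","rb"))[0]),"now",left(snapshot("side")))
E
python3 look.py; python3 cov.py
```

```text
9.1667 [ 0.207  0.153  2.042 -0.217  0.483 -1.184] TCP [0.534 0.144 0.188] box [-65.001  75.084  23.112] zaxis [ 0.457  0.081 -0.886] y [-0.174  0.985  0.   ] F [-0.32  -0.405 -0.606] 0.00014423610314599446
open at start (np.int64(232), np.float64(176.83333333333334), np.int64(146), np.int64(242)) on finger (np.int64(232), np.float64(176.75), np.int64(146), np.int64(242)) now (np.int64(228), np.float64(182.54545454545453), np.int64(152), np.int64(238))
```

Tracking matches (cover ≈ 0.47). Continuing.

apply_moves:
  commands:
    - [0.167, -0.033, 0.096, 0, 0, 0, 0]
    - [0.167, -0.033, 0.096, 0, 0, 0, 0]
    - [0.167, -0.033, 0.096, 0, 0, 0, 0]
    - [0.167, -0.033, 0.096, 0, 0, 0, 0]
    - [0.167, -0.033, 0.096, 0, 0, 0, 0]
    - [0.167, -0.033, 0.096, 0, 0, 0, 0]
    - [0.167, -0.033, 0.096, 0, 0, 0, 0]
    - [0.167, -0.033, 0.096, 0, 0, 0, 0]
    - [0.167, -0.033, 0.096, 0, 0, 0, 0]
    - [0.167, -0.033, 0.096, 0, 0, 0, 0]
    - [0, 0, 0, 0, 0, 0, 0]

```text
time_s: 10.13
position: [0.5236, 0.1406, 0.1718]
orientation: [0.014, 2.659, -0.003]
contact_force: [-1.0, 1.3, -0.7]
width: 0.0003
grip_force: 0.3
```

```bash
python3 look.py; python3 cov.py
```

```text
10.1333 [ 0.205  0.166  2.083 -0.239  0.43  -1.161] TCP [0.524 0.141 0.172] box [-74.531  70.048   6.84 ] zaxis [ 0.457  0.081 -0.886] y [-0.174  0.985  0.   ] F [-0.978  1.345 -0.747] 0.0002864234404535603
open at start (np.int64(232), np.float64(176.83333333333334), np.int64(146), np.int64(242)) on finger (np.int64(232), np.float64(176.75), np.int64(146), np.int64(242)) now (np.int64(225), np.float64(189.0), np.int64(156), np.int64(236))
```

apply_moves:
  commands:
    - [0.145, -0.037, 0.109, 0, 0, 0, 0]
    - [0.145, -0.037, 0.109, 0, 0, 0, 0]
    - [0.145, -0.037, 0.109, 0, 0, 0, 0]
    - [0.145, -0.037, 0.109, 0, 0, 0, 0]
    - [0.145, -0.037, 0.109, 0, 0, 0, 0]
    - [0.145, -0.037, 0.109, 0, 0, 0, 0]
    - [0.145, -0.037, 0.109, 0, 0, 0, 0]
    - [0.145, -0.037, 0.109, 0, 0, 0, 0]
    - [0.145, -0.037, 0.109, 0, 0, 0, 0]
    - [0.145, -0.037, 0.109, 0, 0, 0, 0]
    - [0, 0, 0, 0, 0, 0, 0]
    - [0, 0, 0, 0, 0, 0, 0]
    - [0, 0, 0, 0, 0, 0, 0]
    - [0, 0, 0, 0, 0, 0, 0]

```text
time_s: 11.35
position: [0.5162, 0.137, 0.1559]
orientation: [0.014, 2.658, -0.003]
contact_force: [-1.5, -0.0, 0.0]
width: 0.0004
grip_force: 0.6
```

```bash
python3 look.py; python3 cov.py
```

```text
11.35 [ 0.199  0.185  2.118 -0.266  0.376 -1.136] TCP [0.516 0.137 0.156] box [-81.162  65.213  -9.084] zaxis [ 0.457  0.081 -0.886] y [-0.174  0.985  0.   ] F [-1.474 -0.033  0.04 ] 0.00040841415849387483
open at start (np.int64(232), np.float64(176.83333333333334), np.int64(146), np.int64(242)) on finger (np.int64(232), np.float64(176.75), np.int64(146), np.int64(242)) now (np.int64(224), np.float64(194.07692307692307), np.int64(163), np.int64(235))
```

apply_moves:
  commands:
    - [0.075, -0.012, 0.102, 0, 0, 0, 0]
    - [0.075, -0.012, 0.102, 0, 0, 0, 0]
    - [0.075, -0.012, 0.102, 0, 0, 0, 0]
    - [0.075, -0.012, 0.102, 0, 0, 0, 0]
    - [0.075, -0.012, 0.102, 0, 0, 0, 0]
    - [0.075, -0.012, 0.102, 0, 0, 0, 0]
    - [0.075, -0.012, 0.102, 0, 0, 0, 0]
    - [0.075, -0.012, 0.102, 0, 0, 0, 0]
    - [0.075, -0.012, 0.102, 0, 0, 0, 0]
    - [0.075, -0.012, 0.102, 0, 0, 0, 0]
    - [0.075, -0.012, 0.102, 0, 0, 0, 0]
    - [0.075, -0.012, 0.102, 0, 0, 0, 0]
    - [0.075, -0.012, 0.102, 0, 0, 0, 0]
    - [0.075, -0.012, 0.102, 0, 0, 0, 0]
    - [0.075, -0.012, 0.102, 0, 0, 0, 0]
    - [0.075, -0.012, 0.102, 0, 0, 0, 0]
    - [0.075, -0.012, 0.102, 0, 0, 0, 0]
    - [0.075, -0.012, 0.102, 0, 0, 0, 0]
    - [0.075, -0.012, 0.102, 0, 0, 0, 0]
    - [0.075, -0.012, 0.102, 0, 0, 0, 0]

```text
time_s: 13.07
position: [0.5126, 0.1347, 0.1309]
orientation: [0.014, 2.658, -0.003]
contact_force: [-1.4, 0.2, -0.5]
width: 0.0003
grip_force: 0.1
```

```bash
python3 look.py f; python3 cov.py
```

```text
13.0667 [ 0.195  0.232  2.156 -0.331  0.295 -1.07 ] TCP [0.513 0.135 0.131] box [-84.275  62.296 -34.132] zaxis [ 0.458  0.081 -0.885] y [-0.174  0.985  0.   ] F [-1.431  0.167 -0.515] 0.00026247430039113217
open at start (np.int64(232), np.float64(176.83333333333334), np.int64(146), np.int64(242)) on finger (np.int64(232), np.float64(176.75), np.int64(146), np.int64(242)) now (np.int64(223), np.float64(203.0), np.int64(170), np.int64(235))
```

apply_moves:
  commands:
    - [0.33, 0.06, -0.17, 0, 0, 0, 0]
    - [0.33, 0.06, -0.17, 0, 0, 0, 0]
    - [0.33, 0.06, -0.17, 0, 0, 0, 0]
    - [0.33, 0.06, -0.17, 0, 0, 0, 0]
    - [0, 0, 0, 0, 0, 0, 0]

```text
time_s: 13.68
position: [0.4965, 0.1373, 0.1306]
orientation: [0.013, 2.659, -0.003]
contact_force: [0.7, 0.2, 0.5]
width: 0.0007
grip_force: 0.0
```

```bash
python3 look.py; python3 cov.py
```

```text
13.6833 [ 0.211  0.215  2.182 -0.365  0.289 -1.023] TCP [0.496 0.137 0.131] box [-100.603   61.898  -34.376] zaxis [ 0.457  0.081 -0.886] y [-0.174  0.985  0.   ] F [0.656 0.247 0.48 ] 0.0006982091204393956
open at start (np.int64(232), np.float64(176.83333333333334), np.int64(146), np.int64(242)) on finger (np.int64(232), np.float64(176.75), np.int64(146), np.int64(242)) now (np.int64(223), np.float64(203.0), np.int64(170), np.int64(235))
```

The cover is unchanged and shut, and the finger is clear. Backing the hand away.

apply_moves:
  commands:
    - [0.3, 0.1, -0.9, 0, 0, 0, 0]
    - [0.3, 0.1, -0.9, 0, 0, 0, 0]
    - [0.3, 0.1, -0.9, 0, 0, 0, 0]
    - [0.3, 0.1, -0.9, 0, 0, 0, 0]
    - [0.3, 0.1, -0.9, 0, 0, 0, 0]
    - [0.3, 0.1, -0.9, 0, 0, 0, 0]
    - [0.3, 0.1, -0.9, 0, 0, 0, 0]
    - [0.3, 0.1, -0.9, 0, 0, 0, 0]
    - [0, 0, -0.9, 0, 0, 0, 0]
    - [0, 0, -0.9, 0, 0, 0, 0]
    - [0, 0, 0, 0, 0, 0, 0]
    - [0, 0, 0, 0, 0, 0, 0]
    - [0, 0, 0, 0, 0, 0, 0]
    - [0, 0, 0, 0, 0, 0, 0]

```text
time_s: 14.9
position: [0.4346, 0.1459, 0.199]
orientation: [0.014, 2.659, -0.003]
contact_force: [-0.8, -0.2, 0.0]
width: 0.0002
grip_force: 0.0
```

```bash
python3 look.py g; python3 cov.py; python3 - <<'E'
# prop still out? red right of the boss in the scene view
import pickle,numpy as np
q=pickle.load(open("g.pkl","rb"))[2]["img"].astype(int)[175:215,300:350]
m=(q[:,:,0]>130)&(q[:,:,1]<.45*q[:,:,0]); ys,xs=np.where(m); print(xs.min()+300,xs.max()+300,ys.min()+175,ys.max()+175)
E
```

```text
14.9 [ 0.286 -0.003  2.185 -0.281  0.511 -1.06 ] TCP [0.435 0.146 0.199] box [-162.98    58.912   34.002] zaxis [ 0.457  0.081 -0.886] y [-0.174  0.985  0.   ] F [-0.777 -0.159  0.038] 0.0001969778264698675
open at start (np.int64(232), np.float64(176.83333333333334), np.int64(146), np.int64(242)) on finger (np.int64(232), np.float64(176.75), np.int64(146), np.int64(242)) now (np.int64(223), np.float64(203.0), np.int64(170), np.int64(235))
318 339 192 197
```

The cover is shut and still, the prop lies out to the side, and the hand is clear. Handing in.

```bash
python3 -c "
from plant import robot; print(robot.close_job())"
```

```text
the job is handed in; nothing more can be done
None
```

The job is handed in, though the judge's result was not shown: the stick was pushed out, the cover was caught on the finger at about 0.6 rad and lowered until the camera showed it shut, and the hand was withdrawn clear.

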